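Hang the rinsed paint-water cups on the draining rack

TASK

The red and the blue paint-water cups have been rinsed: hang each one mouth-down on the slanted peg of its own colour on the draining rack, pushed on along the peg until the inside of its bottom rests on the peg's tip, so that it hangs there by itself and drains. Set them on without letting them drop, and leave the hanging yellow cup, the bell, the erasers, the stapler and the mug of pencils where they are.

Things in the scene. Friction and masses are not known exactly. Their poses are not given: they have to be found in the camera images.
- cup_red_center (a point): Red plastic paint cup, 90 mm tall, wall 3.5 mm, outer diameter 64 mm at the mouth, 58 mm at the closed end, inside 85 mm deep; about 80 g. Starts mouth-down on a black rubber mat (4 mm thick). This point: on its axis, half-way up; z runs from mouth to closed end (closed end at z = 45 mm, inner floor at z = 40 mm, mouth at z = -45 mm).
- cup_blue_center (a point): Blue plastic paint cup, 90 mm tall, wall 3.5 mm, outer diameter 64 mm at the mouth, 58 mm at the closed end, inside 85 mm deep; about 80 g. Starts mouth-down on a black rubber mat (4 mm thick). This point: on its axis, half-way up; z runs from mouth to closed end (closed end at z = 45 mm, inner floor at z = 40 mm, mouth at z = -45 mm).
- cup_yellow_center (a point): Yellow plastic paint cup, 90 mm tall, wall 3.5 mm, outer diameter 64 mm at the mouth, 58 mm at the closed end, inside 85 mm deep; about 80 g. It already hangs mouth-down on the yellow peg and stays there. This point: on its axis, half-way up; z runs from mouth to closed end (closed end at z = 45 mm, inner floor at z = 40 mm, mouth at z = -45 mm).
- peg_red: red peg of the draining rack (three pegs in a row, 130 mm apart, colours in any order): fixed, 12 mm thick, 130 mm long, tip and foot block red (block 50 x 50 mm, its top 44 mm above the desk). Leans 35 degrees from vertical, away from the robot base. Origin: the tip; z points along the peg, up and out of the tip; y is level, along the rack. A hung cup rests with its inner floor on the tip, upper inner wall on the peg.
- peg_blue: blue peg of the draining rack (three pegs in a row, 130 mm apart, colours in any order): fixed, 12 mm thick, 130 mm long, tip and foot block blue (block 50 x 50 mm, its top 44 mm above the desk). Leans 35 degrees from vertical, away from the robot base. Origin: the tip; z points along the peg, up and out of the tip; y is level, along the rack. A hung cup rests with its inner floor on the tip, upper inner wall on the peg.
- peg_yellow: yellow peg of the draining rack (three pegs in a row, 130 mm apart, colours in any order): fixed, 12 mm thick, 130 mm long, tip and foot block yellow (block 50 x 50 mm, its top 44 mm above the desk). Leans 35 degrees from vertical, away from the robot base. Origin: the tip; z points along the peg, up and out of the tip; y is level, along the rack. Holds the yellow cup from the start.
- bell_center (a point): Brass hand bell with a turned wooden handle, 150 mm tall, 80 mm across, standing on its mouth; point half-way up. Bystander.
- eraser0_center (a point): Wooden chalkboard eraser with a grey pad, 130 (its x) x 50 x 41 mm; point at its centre. Bystander.
- eraser1_center (a point): Second chalkboard eraser, the same; point at its centre. Bystander.
- stapler_center (a point): Chrome stapler, 150 (its x) x 36 x 52 mm; point at its centre. Bystander.
- mug_center (a point): Green enamel mug of pencils, 80 mm across, 85 mm tall (pencils to 160 mm), handle at its +y; point on its axis, half-way up. Bystander.
Things that resemble listed ones, but are neither listed nor needed, are in the scene too. Leave any pink or turquoise look-alike of the part that bears cup_red_center alone.

How it is judged:
By the outcome, as a careful person would: the job done as asked, in the order asked, and still so for the second after the job is handed in, with the robot touching nothing.
It also fails if it takes over 64 s, if anything falls off the work surface, if the arm or the gripper's body presses on something with over 40 N, if the wrist force passes 120 N, or if a joint passes its speed limit or range.

ROBOT

A 6-joint arm with a two-finger parallel gripper is mounted at the origin on the work surface. World frame = base frame: x ahead of the robot, y to its left, z up, the work surface at z = 0. Lengths are in m, angles in rad, forces in N, time in s.
With the tool pointing down it reaches from about 0.375 to 0.9 m from the base axis. Payload 3.1 kg.
Tool frame: the origin (TCP) lies midway between the tips of the shut fingers; the grasp point (between the pads) lies 19 mm behind it; z points along the fingers, y is the line along which they close (so a half turn about z gives the same grasp; the last joint's range is limited). The gripper opens to 85 mm and grips with 20 to 120 N. Pads are 22 mm wide; open, the fingers measure 114 mm over their backs; the gripper's body (76 mm by 85 mm) begins 54 mm behind the grasp point. The pads swing forward as they close: fully open they stand 13 mm farther back than shut.
Start: joints at [-1.317, 0.527, 1.433, -0, 1.181, -0.178], TCP at [0.262, -0.567, 0.231] pointing down, gripper open.
Joint ranges: [-3.08, 3.08], [-0.75, 2.2], [0.22, 2.44], [-1.43, 4.57], [0, 2.65], [-2.85, 2.85]. Speed limits (rad/s): [2.79, 2.79, 3.14, 3.14, 3.14, 3.14].

INTERFACE

Orientations are given as a unit quaternion [x, y, z, w].
In Python, from station import manip gives the robot as it stands. The module is installed in compiled form; this text tells all that it offers.
- The arm moves only by the tool apply_moves, never from a script. Its arguments are lists of equal length, an entry for each row: "claw": the gripper's target within -1 to 1 (fully open at 1, half-way at 0, shut at -1); "travel": the shift along the tool's x, y, z scaled (see below), a list of three; "turn": the turn, a rotation vector about the tool's x, y, z scaled (see below), a list of three. In form: {"claw": [claw, ...], "travel": [[dx, dy, dz], ...], "turn": [[rx, ry, rz], ...]}. A call has 1 to 5 rows; each row is the pose to reach, as a shift and turn from the pose commanded when the call began, along the tool's axes at that moment, turning the shorter way round; what a row does not reach only later rows make up. The controller multiplies each number of a shift by 800 mm and each number of a turn by 180 degrees. A row lasts 1/12 s, in which the tool goes at most 41.7 mm and 7.16 degrees, less where a joint would pass 70% of its speed; a pose out of reach is approached as far as the arm can. A call with a number of a shift or a turn outside -1 to 1 is refused whole. A call with a gripper value outside its range is refused whole. The fingers move at their own pace and stop on an object; "newtons" is the grip in N (left out, the last holds). Time passes only in rows, so rows that repeat a pose let the fingers close. It gives the time, the measured TCP pose, the force, the opening and the grip force at its end, in the units of the state.
- manip.sense(): the state, without advancing time (a new reading comes with each control period).
- manip.snapshot(name): name is "scene" or "side" or "wrist"; returns a dict with "pixels" (480x640x3 uint8, red, green, blue), "depth" (480x640 float32, m along the optical axis (not along the pixel's ray), 0 where there is no reading), "intrinsics" (3x3 intrinsics, pixels), "R" (3x3) and "t" (3): a world point X has camera coordinates R X + t. Camera axes: x right, y down, z forward; pixel columns grow to the right and rows downward; lengths in m; the calibration is good to about 2 mm. A picture is of the moment at which its call begins.
- manip.sign_off(): hands the job in; it is judged then, once.
The state is a dict: "t": time; "q": joint angles; "qd": joint speeds; "tau": joint torques, N m; "tcp_pos": TCP position; "tool_rot": TCP orientation; "force": force on the tool from outside, world axes, zero at the start; "ft_torque": the same for the moment, N m; "finger_gap": opening from 0.0 (shut) to 1.0 (fully open); "gripper_force": force on a finger pad.
Only numpy, scipy, OpenCV 4.12 (cv2) and the standard library are available. Lean on these libraries where they do the work, as an engineer would, in place of code of your own. Each camera call takes 0.05 s, during which the arm holds its last target. There are 200 camera calls.

## Working session

There is one attempt and no reset: what is moved stays moved. The work goes in short steps, Python scripts to look and compute and a tool call to move; the robot and the scene stay as the last step left them, time stands still between calls to the robot, and variables do not carry over. Pictures are saved under pics/ and viewed, at most 10 in all, crops included, and the job is handed in when it is done.

Besides the shell and the picture viewer there is one more tool, called after "Call:" as name(argument=value, ...), one argument or row to a line, values as JSON. apply_moves: Moves the arm, as the interface text tells. Shifts and turns lie within -1 to 1; 1 stands for 800 mm of shift or 180 degrees of turn. Its arguments: {"type":"object","properties":{"claw":{"type":"array","items":{"type":"number"}},"travel":{"type":"array","items":{"type":"array","items":{"type":"number"}}},"turn":{"type":"array","items":{"type":"array","items":{"type":"number"}}},"newtons":{"type":"number"}},"required":["claw","travel","turn"]}

```bash
mkdir -p pics
cat > h.py <<'E'
import numpy as np,cv2
from station import manip
from scipy.spatial.transform import Rotation as Rn
def snap(n,f):
    s=manip.snapshot(n); cv2.imwrite(f'pics/{f}.png',s['pixels'][...,::-1]); np.savez(f'{f}.npz',**s); return s
def world(s):
    K=s['intrinsics'];v,u=np.mgrid[:480,:640];d=s['depth']
    c=np.stack([(u-K[0,2])/K[0,0]*d,(v-K[1,2])/K[1,1]*d,d],-1)
    return (c-s['t'])@s['R']
E
python3 - <<'E'
from h import *
for n in('scene','side'):
    s=snap(n,n); print(n,s['R'].round(3).tolist(),(-s['R'].T@s['t']).round(3))
st=manip.sense();print(st['t'],st['tcp_pos'],st['tool_rot'],st['force'])
E
```

```text
scene [[0.138, 0.99, 0.006], [0.645, -0.085, -0.759], [-0.751, 0.108, -0.651]] [ 1.518 -0.193  0.992]
side [[0.999, -0.032, -0.014], [-0.034, -0.779, -0.626], [0.009, 0.626, -0.78]] [ 0.509 -0.865  1.134]
0.1 [ 0.2619755  -0.56671364  0.23043115] [ 9.76674448e-01  2.14723142e-01 -4.00561301e-05 -9.96905472e-04] [ 0.9901448  -0.3478453  -0.25371246]
```

View pics/scene.png

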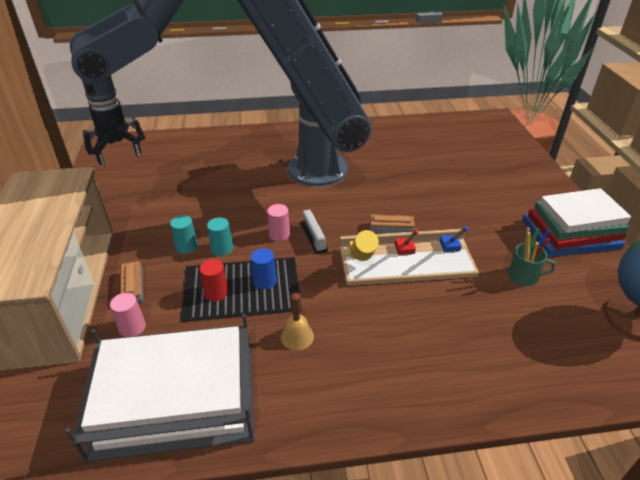

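View pics/side.png

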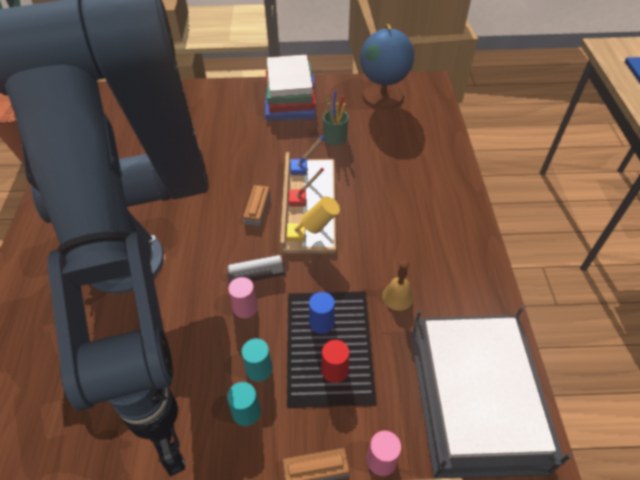

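The scene view shows the red cup at (213,280) and the blue cup at (263,270), both on the mat. The red peg is at (407,243), the blue peg at (455,240) and the yellow cup at (365,245). The side view agrees. Next I'll measure their positions from depth.

```bash
python3 - <<'E'
from h import *
from scipy.optimize import least_squares
P={}
for n in('scene','side'):
    s=dict(np.load(n+'.npz'));W=world(s)
    hsv=cv2.cvtColor(s['pixels'],cv2.COLOR_RGB2HSV);H,S,V=[hsv[...,i].astype(int) for i in range(3)]
    reg=(W[...,0]>.3)&(W[...,0]<.8)&(abs(W[...,1])<.5)&(W[...,2]>.008)&(W[...,2]<.25)&(s['depth']>0)
    for c,m in dict(red=((H<5)|(H>174))&(S>190)&(V>80),blue=(H>108)&(H<125)&(S>170)&(V>60),yellow=(H>20)&(H<30)&(S>170)).items():
        m=(m&reg).astype(np.uint8);k,l,st,ce=cv2.connectedComponentsWithStats(m)
        for i in range(1,k):
            if st[i,4]<8: continue
            p=W[l==i];print(n,c,st[i].tolist(),'min',p.min(0).round(3),'max',p.max(0).round(3),'mean',p.mean(0).round(3))
            if st[i,4]>250 and c!='yellow': P.setdefault(c,[]).append(p)
for c,L in P.items():
    for p in L+[np.vstack(L)]:
        # truncated cone, vertical axis z from 0.004 to 0.094, radius 32->29
        def f(a):
            r=np.hypot(p[:,0]-a[0],p[:,1]-a[1]);rr=32e-3-3e-3*(p[:,2]-.004)/.09
            e1=r-rr; top=p[:,2]-.094
            return np.where((abs(top)<abs(e1)),top,e1)
        q=least_squares(f,p[:,:2].mean(0),loss='soft_l1',f_scale=.002);print(c,q.x.round(4),np.abs(q.fun).mean().round(4),len(p))
E
python3 - <<'E'
import cv2
a=cv2.imread('pics/scene.png')[205:285,330:500]; b=cv2.imread('pics/side.png')[125:265,270:350]
cv2.imwrite('pics/c1.png',cv2.resize(a,None,fx=4.5,fy=4.5,interpolation=2))
cv2.imwrite('pics/c2.png',cv2.resize(b,None,fx=4.2,fy=4.2,interpolation=2))
E
```

```text
scene red [396, 239, 18, 15, 197] min [0.452 0.159 0.025] max [0.503 0.204 0.065] mean [0.485 0.179 0.042]
scene red [201, 260, 26, 40, 801] min [ 0.526 -0.365  0.008] max [ 0.587 -0.308  0.1  ] mean [ 0.571 -0.336  0.065]
scene blue [441, 236, 19, 15, 213] min [0.456 0.29  0.025] max [0.507 0.334 0.061] mean [0.489 0.308 0.042]
scene blue [252, 249, 25, 40, 801] min [ 0.501 -0.242  0.008] max [ 0.561 -0.18   0.101] mean [ 0.545 -0.211  0.064]
scene yellow [352, 246, 15, 13, 53] min [0.522 0.024 0.061] max [0.576 0.055 0.125] mean [0.548 0.035 0.089]
red [ 0.5524 -0.338 ] 0.0014 801
red [ 0.5524 -0.338 ] 0.0014 801
blue [ 0.5272 -0.2107] 0.0014 801
blue [ 0.5272 -0.2107] 0.0014 801
```

View pics/c1.png

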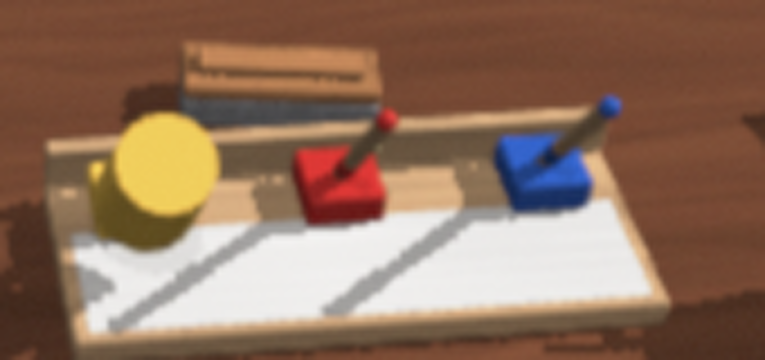

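View pics/c2.png

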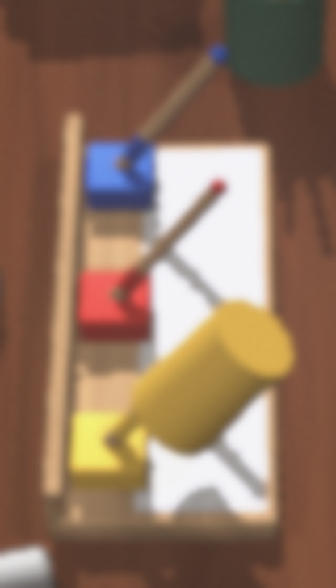

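The crops show the tips at about (416,231.5) red and (465.5,228.3) blue in scene, and (322,169.2) red and (322.2,137.6) blue in side. I'll triangulate these and check the cups from the side camera.

Run:
```python
from h import *
from scipy.optimize import least_squares
S={n:dict(np.load(n+'.npz')) for n in('scene','side')}
def Pm(n):
    s=S[n];return s['intrinsics']@np.c_[s['R'],s['t']]
def tri(a,b):
    X=cv2.triangulatePoints(Pm('scene'),Pm('side'),np.array(a,float),np.array(b,float))[:,0];X=X[:3]/X[3]
    r=[(lambda q:(q[:2]/q[2]).round(1)-np.array(o))(Pm(n)@np.r_[X,1]) for n,o in(('scene',a),('side',b))]
    return X.round(4),r
sc=lambda x,y:(330+(x+.5)/4.5-.5,205+(y+.5)/4.5-.5); sd=lambda x,y:(270+(x+.5)/4.2-.5,125+(y+.5)/4.2-.5)
print('tips',tri(sc(388,120),sd(219,187)),tri(sc(611,106),sd(220,54)))
print('foot',tri(sc(343,172),sd(119,294)),tri(sc(548,160),sd(123,163)))
print('K',S['scene']['intrinsics'][0],S['side']['intrinsics'][0])
n='side';s=S[n];W=world(s);print('valid',(s['depth']>0).mean())
hsv=cv2.cvtColor(s['pixels'],cv2.COLOR_RGB2HSV).astype(int)
for c,(u,v),x0 in (('red',(335,362),(.5524,-.338)),('blue',(322,313),(.5272,-.2107))):
    print(c,hsv[v,u],W[v,u].round(3),W[v-12,u].round(3))
    m=(np.hypot(W[...,0]-x0[0],W[...,1]-x0[1])<.05)&(W[...,2]>.02)&(s['depth']>0);p=W[m]
    def f(a):
        r=np.hypot(p[:,0]-a[0],p[:,1]-a[1]);e=r-(.032-.003*(p[:,2]-.004)/.09);t=p[:,2]-.094
        return np.where(abs(t)<abs(e),t,e)
    q=least_squares(f,x0,loss='soft_l1',f_scale=.002);print(q.x.round(4),len(p),p[:,2].max() if len(p) else 0)
# tops by side/scene depth on blocks
s=S['scene'];W=world(s)
for nm,(x,y) in dict(redtop=(315,160),red2=(370,190),bluetop=(515,150),blue2=(575,190),rt=(388,120),bt=(611,106)).items():
    u,v=map(round,sc(x,y));print(nm,W[v,u].round(3))
```

```text
tips (array([0.5437, 0.1837, 0.1441]), [array([-0.03333333,  0.02222222]), array([ 0.03809524, -0.04285714])]) (array([0.5495, 0.3134, 0.1456]), [array([ 0.11111111, -0.06666667]), array([0.        , 0.12380952])])
foot (array([0.4746, 0.1866, 0.0447]), [array([-0.03333333,  0.06666667]), array([-0.05238095, -0.01904762])]) (array([0.4791, 0.3171, 0.0442]), [array([ 0.11111111, -0.16666667]), array([0.0952381 , 0.17142857])])
K [518.1212359    0.         324.20777351] [523.52602785   0.         316.13852017]
valid 0.9959407552083334
red [  0 187 219] [ 0.551 -0.363  0.094] [ 0.552 -0.334  0.094]
[ 0.5532 -0.3382] 920 0.1004054990631129
blue [112 166 154] [ 0.528 -0.239  0.092] [ 0.529 -0.208  0.094]
[ 0.5279 -0.2109] 830 0.10037053599570894
redtop [0.459 0.174 0.043]
red2 [0.495 0.198 0.046]
bluetop [0.468 0.299 0.044]
blue2 [0.5   0.327 0.035]
rt [0.55  0.182 0.15 ]
bt [0.552 0.311 0.148]
```

```bash
cat >> h.py <<'E'
import sys
YAW=-2.2
tips=dict(red=np.array([.548,.1838,.1500]),blue=np.array([.5533,.3137,.1505]))
cups=dict(red=np.array([.5528,-.3381,.049]),blue=np.array([.5276,-.2108,.049]))
def down(yaw=0): return Rn.from_euler('z',yaw,degrees=True)*Rn.from_euler('x',180,degrees=True)
def tilt(a,yaw=YAW): return Rn.from_euler('z',yaw,degrees=True)*Rn.from_euler('y',a,degrees=True)*Rn.from_euler('x',180,degrees=True)
def to(p,R):
    s=manip.sense();C=Rn.from_quat(s['tool_rot']);d=C.inv().apply(np.array(p)-s['tcp_pos']);w=(C.inv()*R).as_rotvec()
    print('t',round(s['t'],2),'travel',(d/.8).round(4),'turn',(w/np.pi).round(4),'rows',(np.linalg.norm(d)/.0417).round(1),(np.degrees(np.linalg.norm(w))/7.16).round(1))
E
python3 - <<'E'
from h import *
from scipy.optimize import least_squares
tip=tips['red']-np.array([.005,.13,0])
print(tilt(35).as_matrix().round(3).tolist())
ps=[]
for n in('scene','side'):
    s=dict(np.load(n+'.npz'));W=world(s)
    hsv=cv2.cvtColor(s['pixels'],cv2.COLOR_RGB2HSV).astype(int)
    m=(hsv[...,0]>18)&(hsv[...,0]<32)&(hsv[...,1]>130)&(np.linalg.norm(W-np.array([.55,.05,.12]),axis=-1)<.09)&(W[...,2]>.06)&(s['depth']>0)
    m=cv2.erode(m.astype(np.uint8),np.ones((3,3)))>0
    ps.append(W[m]);print(n,m.sum())
for p in ps+[np.vstack(ps)]:
    def f(a):
        ax=Rn.from_euler('zy',[a[3],a[4]]).apply([0,0,1]);d=p-a[:3];z=d@ax;r=np.linalg.norm(d-np.outer(z,ax),axis=1)
        e=r-(.0305-.0015*z/.045);t=z-.045
        return np.where(abs(t)<abs(e),t,e)
    q=least_squares(f,np.r_[tip+[0,0,-.03],0,.5],loss='soft_l1',f_scale=.002)
    ax=Rn.from_euler('zy',q.x[3:]).apply([0,0,1]);fl=q.x[:3]+.04*ax
    print(q.x[:3].round(4),np.degrees(q.x[3:]).round(1),'floor centre rel tip (peg axes)',tilt(35).inv().apply(fl-tip).round(4)*[1,-1,-1],np.abs(q.fun).mean().round(4))
to([.5528,-.3381,.20],down())
E
```

```text
[[0.819, -0.038, -0.573], [-0.031, -0.999, 0.022], [-0.574, 0.0, -0.819]]
scene 473
side 565
[ 0.4077  0.0493 -0.12  ] [51.3 31. ] floor centre rel tip (peg axes) [ 0.0415 -0.0089 -0.2588] 0.0046
[ 0.3689  0.0459 -0.1158] [-56.4  35.8] floor centre rel tip (peg axes) [ 0.0107 -0.0137 -0.2773] 0.0031
[ 0.4082  0.0472 -0.058 ] [-523.3   37.4] floor centre rel tip (peg axes) [ 0.0108 -0.0109 -0.2076] 0.0045
t 0.1 travel [ 0.4499 -0.1069  0.0384] turn [-0.0006  0.      0.1378] rows 8.9 3.5
```

Run:
```python
from h import *
from scipy.optimize import least_squares
tip=tips['red']-np.array([.005,.13,0])
ps=[]
for n in('scene','side'):
    s=dict(np.load(n+'.npz'));W=world(s)
    hsv=cv2.cvtColor(s['pixels'],cv2.COLOR_RGB2HSV).astype(int)
    m=(hsv[...,0]>18)&(hsv[...,0]<32)&(hsv[...,1]>150)&(np.linalg.norm(W-np.array([.56,.05,.12]),axis=-1)<.08)&(W[...,2]>.07)&(s['depth']>0)
    m=cv2.erode(m.astype(np.uint8),np.ones((3,3)))>0
    ps.append(W[m])
for p in ps+[np.vstack(ps)]:
    def f(a):
        ax=Rn.from_euler('zy',[a[3],a[4]]).apply([0,0,1]);d=p-a[:3];z=d@ax;r=np.linalg.norm(d-np.outer(z,ax),axis=1)
        R=.0305-.0015*z/.045
        qx=r-R;qz=abs(z)-.045  # capped-cone SDF
        return np.where((qx>0)&(qz>0),np.hypot(qx,qz),np.maximum(qx,qz))
    q=least_squares(f,np.r_[tip+[0,0,-.02],0,.5],loss='soft_l1',f_scale=.002)
    ax=Rn.from_euler('zy',q.x[3:]).apply([0,0,1]);fl=q.x[:3]+.04*ax
    print(q.x[:3].round(4),np.degrees(q.x[3:]).round(1),'floor centre rel tip (peg axes)',tilt(35).inv().apply(fl-tip).round(4)*[1,-1,-1],np.abs(q.fun).mean().round(4),len(p))
```

```text
[0.5342 0.054  0.1056] [-85.7  35.5] floor centre rel tip (peg axes) [ 0.0186  0.0008 -0.0014] 0.0016 440
[0.5353 0.0538 0.1042] [-290.4   34.3] floor centre rel tip (peg axes) [ 0.0194  0.0005 -0.002 ] 0.0015 437
[0.5348 0.0544 0.1049] [108.   34.6] floor centre rel tip (peg axes) [ 0.0189  0.0012 -0.0016] 0.0016 877
```

Call:
apply_moves(
  claw=[1, 1, 1, 1, 1],
  travel=[
    [0.05, -0.012, 0.004],
    [0.1, -0.024, 0.009],
    [0.15, -0.036, 0.013],
    [0.2, -0.048, 0.017],
    [0.25, -0.06, 0.02],
  ],
  turn=[
    [0, 0, 0.035],
    [0, 0, 0.07],
    [0, 0, 0.105],
    [0, 0, 0.138],
    [0, 0, 0.138],
  ],
)

```text
t: 0.52
tcp_pos: [0.4244, -0.4383, 0.2145]
tool_rot: [1.0, -0.003, -0.0, -0.001]
force: [-0.4, -0.8, -0.2]
finger_gap: 1.003
gripper_force: 0.0
```

The fit of the hanging yellow cup gives a 35° tilt with its floor centre 19 mm below the peg axis. That is the pose to reproduce for the red and blue cups.

```bash
python3 -c "
from h import *
to([.5528,-.3381,.16],down())"
```

```text
t 0.52 travel [ 0.1599 -0.1259  0.0682] turn [-0.0004  0.0002 -0.0016] rows 4.1 0.0
```

Call:
apply_moves(
  claw=[1, 1, 1, 1, 1],
  travel=[
    [0.04, -0.032, 0.017],
    [0.08, -0.063, 0.034],
    [0.12, -0.095, 0.051],
    [0.16, -0.126, 0.068],
    [0.16, -0.126, 0.068],
  ],
  turn=[
    [0, 0, -0.0016],
    [0, 0, -0.0016],
    [0, 0, -0.0016],
    [0, 0, -0.0016],
    [0, 0, -0.0016],
  ],
)

```text
t: 0.93
tcp_pos: [0.5548, -0.3331, 0.1578]
tool_rot: [1.0, 0.005, -0.001, -0.003]
force: [-0.8, 0.1, -1.0]
finger_gap: 0.997
gripper_force: 0.0
```

```bash
python3 -c "
from h import *
to([.5528,-.3381,.037],down()); print(manip.sense()['q'].round(2))
snap('wrist','w1')"
```

```text
t 0.93 travel [-0.0024  0.007   0.151 ] turn [-0.0016  0.0005  0.0031] rows 2.9 0.1
[-0.71  0.64  1.44  0.    1.07  0.84]
```

View pics/w1.png

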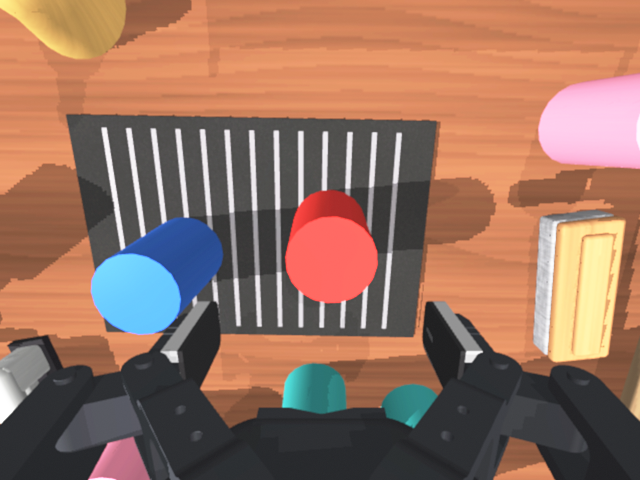

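The wrist view shows the red cup's end at (331,260), centred between the fingers at about columns 200 and 445. The way down is clear.

Call:
apply_moves(
  claw=[1, 1, 1, 1, 1],
  travel=[
    [-0.002, 0.006, 0.025],
    [-0.002, 0.006, 0.065],
    [-0.002, 0.006, 0.11],
    [-0.002, 0.006, 0.151],
    [-0.002, 0.006, 0.151],
  ],
  turn=[
    [0, 0, 0.002],
    [0, 0, 0.002],
    [0, 0, 0.002],
    [0, 0, 0.002],
    [0, 0, 0.002],
  ],
)

```text
t: 1.4
tcp_pos: [0.545, -0.3415, 0.0334]
tool_rot: [1.0, -0.002, -0.005, -0.005]
force: [-1.3, 1.0, -0.9]
finger_gap: 1.001
gripper_force: 0.0
```

Call:
apply_moves(
  claw=[-1, -1, -1, -1, -1],
  travel=[
    [0, 0, 0],
    [0, 0, 0],
    [0, 0, 0],
    [0, 0, 0],
    [0, 0, 0],
  ],
  turn=[
    [0, 0, 0],
    [0, 0, 0],
    [0, 0, 0],
    [0, 0, 0],
    [0, 0, 0],
  ],
  newtons=30,
)

```text
t: 1.82
tcp_pos: [0.5512, -0.3453, 0.0426]
tool_rot: [1.0, -0.001, 0.002, 0.002]
force: [-2.1, -1.6, 5.1]
finger_gap: 0.7
gripper_force: 35.6
```

```bash
python3 -c "
from h import *
for i in range(3):
  s=manip.sense(); print(round(s['t'],2),s['tcp_pos'].round(4),Rn.from_quat(s['tool_rot']).as_matrix()[:,2].round(3),s['force'].round(1),s['finger_gap'],np.abs(s['qd']).max().round(3)); manip.snapshot('wrist')
to([.5528,-.338,.26],down())"
```

```text
1.82 [ 0.5512 -0.3453  0.0426] [ 0.003 -0.003 -1.   ] [-2.1 -1.6  5.1] 0.6998262550815914 0.004
1.87 [ 0.5512 -0.3453  0.0426] [ 0.003 -0.003 -1.   ] [-1.3 -0.7  5.6] 0.6987105467019457 0.003
1.92 [ 0.5512 -0.3453  0.0425] [ 0.003 -0.003 -1.   ] [-1.  -0.8  6.9] 0.6885629875951885 0.002
t 1.97 travel [ 0.0028 -0.0083 -0.2718] turn [ 0.001  -0.001  -0.0006] rows 5.2 0.0
```

Call:
apply_moves(
  claw=[-1, -1, -1, -1, -1],
  travel=[
    [0, 0, -0.02],
    [0, 0, -0.06],
    [0, 0, -0.11],
    [0, 0, -0.16],
    [0, 0, -0.21],
  ],
  turn=[
    [0, 0, 0],
    [0, 0, 0],
    [0, 0, 0],
    [0, 0, 0],
    [0, 0, 0],
  ],
)

```text
t: 2.38
tcp_pos: [0.5497, -0.3435, 0.21]
tool_rot: [1.0, -0.001, -0.0, -0.0]
force: [2.0, -0.5, -0.8]
finger_gap: 0.698
gripper_force: 35.4
```

Call:
apply_moves(
  claw=[-1, -1, -1, -1, -1],
  travel=[
    [0, -0.02, -0.06],
    [0, -0.05, -0.08],
    [0, -0.09, -0.08],
    [0, -0.12, -0.08],
    [0, -0.12, -0.08],
  ],
  turn=[
    [0, 0, 0],
    [0, 0, 0],
    [0, 0, 0],
    [0, 0, 0],
    [0, 0, 0],
  ],
)

```text
t: 2.8
tcp_pos: [0.5496, -0.2427, 0.2734]
tool_rot: [1.0, 0.001, 0.0, -0.001]
force: [-0.6, -0.2, -0.5]
finger_gap: 0.697
gripper_force: 35.4
```

```bash
cat >> h.py <<'E'
def goal(c,s,off=.017,k=.0465,a=35):
    zt=tilt(35).as_matrix()[:,2];xt=tilt(35).as_matrix()[:,0]
    return tips[c]+off*xt-s*zt+k*tilt(a).as_matrix()[:,2],tilt(a)
E
python3 -c "
from h import *
s=manip.sense();print(s['tcp_pos'],s['qd'].round(2),s['force'].round(1),s['finger_gap'],s['gripper_force'])
print(goal('red',.18)[0]);to(*goal('red',.18))"
```

```text
[ 0.54955156 -0.24270227  0.27344478] [-0.05  0.04 -0.04 -0.05 -0.03 -0.04] [-0.6 -0.2 -0.5] 0.6969645662261719 35.4272331262473
[0.63843133 0.18032598 0.249606  ]
t 2.8 travel [ 0.1121 -0.5285  0.0312] turn [ 0.0031 -0.1944  0.0127] rows 10.4 4.9
```

Call:
apply_moves(
  claw=[-1, -1, -1, -1, -1],
  travel=[
    [0.01, -0.05, 0],
    [0.02, -0.1, 0],
    [0.03, -0.15, 0],
    [0.045, -0.2, 0],
    [0.056, -0.25, 0],
  ],
  turn=[
    [0, -0.02, 0.001],
    [0, -0.04, 0.002],
    [0.001, -0.06, 0.004],
    [0.001, -0.08, 0.005],
    [0.002, -0.1, 0.006],
  ],
)

```text
t: 3.22
tcp_pos: [0.5961, -0.0465, 0.2727]
tool_rot: [0.988, -0.011, -0.157, -0.003]
force: [0.5, -0.6, -0.8]
finger_gap: 0.694
gripper_force: 35.4
```

```bash
python3 -c "
from h import *
s=manip.sense();print(s['q'].round(2),s['qd'].round(2))
to(*goal('red',.18))"
```

```text
[-0.23  0.59  1.22 -0.06  1.63  1.37] [ 0.79  0.47 -0.71  0.08  1.03  0.77]
t 3.22 travel [ 0.0535 -0.2846  0.0136] turn [ 0.0017 -0.094   0.005 ] rows 5.6 2.4
```

Call:
apply_moves(
  claw=[-1, -1, -1, -1, -1],
  travel=[
    [0.01, -0.05, 0.003],
    [0.02, -0.1, 0.005],
    [0.03, -0.15, 0.007],
    [0.04, -0.2, 0.01],
    [0.05, -0.245, 0.012],
  ],
  turn=[
    [0, -0.02, 0.001],
    [0, -0.04, 0.002],
    [0.001, -0.06, 0.004],
    [0.001, -0.08, 0.005],
    [0.001, -0.093, 0.005],
  ],
)

```text
t: 3.63
tcp_pos: [0.6352, 0.1495, 0.2502]
tool_rot: [0.954, -0.017, -0.3, -0.005]
force: [0.3, -0.8, 0.1]
finger_gap: 0.694
gripper_force: 35.4
```

Call:
apply_moves(
  claw=[-1, -1, -1],
  travel=[
    [0, -0.03, 0],
    [0, -0.03, 0],
    [0, -0.03, 0],
  ],
  turn=[
    [0, 0, 0],
    [0, 0, 0],
    [0, 0, 0],
  ],
)

```text
t: 3.88
tcp_pos: [0.6355, 0.1727, 0.2502]
tool_rot: [0.954, -0.016, -0.299, -0.004]
force: [-0.0, -0.4, -1.4]
finger_gap: 0.696
gripper_force: 35.4
```

```bash
cat > cupfit.py <<'E'
from h import *
from scipy.optimize import least_squares
def cupfit(col,tag):
    st=manip.sense();C=Rn.from_quat(st['tool_rot']);zt=C.apply([0,0,1]);c0=st['tcp_pos']-.0065*zt;ps=[]
    for n in('scene','side'):
        s=snap(n,n+tag);W=world(s);h=cv2.cvtColor(s['pixels'],cv2.COLOR_RGB2HSV).astype(int)
        hm=((h[...,0]<5)|(h[...,0]>174)) if col=='red' else (h[...,0]>106)&(h[...,0]<127)
        m=hm&(h[...,1]>140)&(h[...,2]>50)&(np.linalg.norm(W-c0,axis=-1)<.065)&(s['depth']>0)
        m=cv2.erode(m.astype(np.uint8),np.ones((3,3)))>0;ps.append(W[m])
    for p in ps+[np.vstack(ps)]:
        if len(p)<60: print(len(p));continue
        def f(a):
            ax=(C*Rn.from_euler('xy',a[3:])).apply([0,0,-1]);d=p-a[:3];z=d@ax;r=np.linalg.norm(d-np.outer(z,ax),axis=1)
            qx=r-(.0305-.0015*z/.045);qz=abs(z)-.045
            return np.where((qx>0)&(qz>0),np.hypot(qx,qz),np.maximum(qx,qz))
        q=least_squares(f,np.r_[c0,0,0],loss='soft_l1',f_scale=.002)
        ax=(C*Rn.from_euler('xy',q.x[3:])).apply([0,0,-1])
        print(len(p),'centre in tool mm',(C.inv().apply(q.x[:3]-st['tcp_pos'])*1e3).round(1),'tilt deg',np.degrees(q.x[3:]).round(1),'axis',ax.round(3),'floor rel tip, peg axes mm',(tilt(35).inv().apply(q.x[:3]+.04*ax-tips[col])*[1,-1,-1]*1e3).round(1),np.abs(q.fun).mean().round(4))
E
python3 -c "
from cupfit import *
s=manip.sense();print(s['tcp_pos'],s['q'].round(2),s['qd'].round(2))
cupfit('red','r1')
to(*goal('red',.115))"
```

```text
[0.63545095 0.17266645 0.2501659 ] [0.07 0.85 0.86 0.06 2.03 1.69] [-0.05 -0.03  0.01 -0.02  0.   -0.  ]
378 centre in tool mm [ 3.1 -0.8 -7.1] tilt deg [0.8 0. ] axis [ 0.569 -0.032  0.822] floor rel tip, peg axes mm [ 17.4  -7.3 179.5] 0.0011
393 centre in tool mm [ 4.9  1.  -7.2] tilt deg [ 0.3 -0.2] axis [ 0.572 -0.023  0.82 ] floor rel tip, peg axes mm [ 19.3  -8.8 179.7] 0.0016
771 centre in tool mm [ 3.4 -0.7 -7.1] tilt deg [-0.3 -0.3] axis [ 0.574 -0.013  0.819] floor rel tip, peg axes mm [ 17.9  -6.6 179.5] 0.0014
t 3.98 travel [ 0.0032 -0.0128  0.0813] turn [ 0.0006 -0.0015 -0.    ] rows 1.6 0.0
```

Call:
apply_moves(
  claw=[-1, -1, -1, -1, -1],
  travel=[
    [-0.003, -0.009, 0.03],
    [-0.003, -0.009, 0.07],
    [-0.003, -0.009, 0.11],
    [-0.003, -0.009, 0.15],
    [-0.003, -0.009, 0.15],
  ],
  turn=[
    [0, 0, 0],
    [0, 0, 0],
    [0, 0, 0],
    [0, 0, 0],
    [0, 0, 0],
  ],
)

```text
t: 4.4
tcp_pos: [0.5591, 0.179, 0.1506]
tool_rot: [0.952, -0.019, -0.305, -0.004]
force: [-1.0, -0.0, -0.9]
finger_gap: 0.694
gripper_force: 35.5
```

Call:
apply_moves(
  claw=[-1, -1, -1, -1, -1],
  travel=[
    [0, 0, 0.02],
    [0, 0, 0.04],
    [0, 0, 0.055],
    [0, 0, 0.062],
    [0, 0, 0.062],
  ],
  turn=[
    [0, 0, 0],
    [0, 0, 0],
    [0, 0, 0],
    [0, 0, 0],
    [0, 0, 0],
  ],
)

```text
t: 4.82
tcp_pos: [0.5377, 0.1808, 0.1136]
tool_rot: [0.954, -0.019, -0.299, -0.005]
force: [0.7, 0.1, 0.1]
finger_gap: 0.7
gripper_force: 35.5
```

```bash
python3 -c "
from cupfit import *
cupfit('red','r2');s=manip.sense();print(s['tcp_pos'],s['q'].round(2),s['force'].round(1))
to(*goal('red',0))"
```

```text
211 centre in tool mm [ 3.  -0.8 -7.2] tilt deg [-0.3 -0.6] axis [ 0.579 -0.017  0.815] floor rel tip, peg axes mm [15.7 -2.4 11.5] 0.0011
241 centre in tool mm [ 6.   1.  -6.3] tilt deg [ 4.5 -1.7] axis [ 0.589 -0.1    0.802] floor rel tip, peg axes mm [19.4 -7.5 10.5] 0.0017
452 centre in tool mm [ 4.1 -1.5 -6.9] tilt deg [0.1 0.5] axis [ 0.563 -0.023  0.826] floor rel tip, peg axes mm [16.  -1.9 11.3] 0.0015
[0.5388916  0.18123562 0.11427943] [0.09 0.86 1.26 0.07 1.63 1.68] [ 0.2 -0.3 -0.3]
t 4.92 travel [ 0.0048 -0.0037  0.0151] turn [ 0.0002 -0.0023 -0.    ] rows 0.3 0.1
```

Floor is 11 mm above the tip and no contact yet. I'll ease on in small steps, watching the force.

Call:
apply_moves(
  claw=[-1, -1, -1, -1, -1],
  travel=[
    [0.001, -0.002, 0.003],
    [0.001, -0.002, 0.006],
    [0.001, -0.002, 0.009],
    [0.001, -0.002, 0.011],
    [0.001, -0.002, 0.011],
  ],
  turn=[
    [0, 0, 0],
    [0, 0, 0],
    [0, 0, 0],
    [0, 0, 0],
    [0, 0, 0],
  ],
)

```text
t: 5.33
tcp_pos: [0.5326, 0.1837, 0.1053]
tool_rot: [0.954, -0.018, -0.299, -0.005]
force: [0.4, -0.1, -1.2]
finger_gap: 0.698
gripper_force: 35.5
```

Call:
apply_moves(
  claw=[-1, -1, -1],
  travel=[
    [0, 0, 0.001],
    [0, 0, 0.0015],
    [0, 0, 0.0015],
  ],
  turn=[
    [0, 0, 0],
    [0, 0, 0],
    [0, 0, 0],
  ],
)

```text
t: 5.58
tcp_pos: [0.5323, 0.1837, 0.1045]
tool_rot: [0.954, -0.018, -0.299, -0.005]
force: [-0.1, 0.5, -0.7]
finger_gap: 0.695
gripper_force: 35.5
```

Call:
apply_moves(
  claw=[-1, -1, -1],
  travel=[
    [0, 0, 0.001],
    [0, 0, 0.0015],
    [0, 0, 0.0015],
  ],
  turn=[
    [0, 0, 0],
    [0, 0, 0],
    [0, 0, 0],
  ],
)

```text
t: 5.83
tcp_pos: [0.5316, 0.1837, 0.1035]
tool_rot: [0.954, -0.018, -0.299, -0.005]
force: [-0.1, -0.4, -1.0]
finger_gap: 0.695
gripper_force: 35.5
```

Call:
apply_moves(
  claw=[-1, -1, -1],
  travel=[
    [0, 0, 0.001],
    [0, 0, 0.0015],
    [0, 0, 0.0015],
  ],
  turn=[
    [0, 0, 0],
    [0, 0, 0],
    [0, 0, 0],
  ],
)

```text
t: 6.08
tcp_pos: [0.5311, 0.1837, 0.1027]
tool_rot: [0.954, -0.018, -0.298, -0.005]
force: [0.5, -0.1, -0.6]
finger_gap: 0.697
gripper_force: 35.6
```

Call:
apply_moves(
  claw=[-1, -1, -1],
  travel=[
    [0, 0, 0.001],
    [0, 0, 0.0015],
    [0, 0, 0.0015],
  ],
  turn=[
    [0, 0, 0],
    [0, 0, 0],
    [0, 0, 0],
  ],
)

```text
t: 6.33
tcp_pos: [0.5309, 0.1837, 0.1023]
tool_rot: [0.954, -0.018, -0.298, -0.005]
force: [1.7, 0.2, 4.7]
finger_gap: 0.694
gripper_force: 35.9
```

```bash
python3 -c "
from cupfit import *
cupfit('red','r3');s=manip.sense();print(s['tcp_pos'],s['force'].round(1))"
```

```text
215 centre in tool mm [ 3.1 -0.9 -7.4] tilt deg [-0.  -0.2] axis [ 0.571 -0.02   0.821] floor rel tip, peg axes mm [16.3  0.3 -1.5] 0.0011
261 centre in tool mm [ 5.3  0.8 -5.8] tilt deg [ 3.4 -1.3] axis [ 0.584 -0.08   0.808] floor rel tip, peg axes mm [19.3 -3.8 -3. ] 0.0017
476 centre in tool mm [ 3.9 -1.3 -6.8] tilt deg [0.1 0.8] axis [ 0.557 -0.021  0.83 ] floor rel tip, peg axes mm [16.4  0.6 -2. ] 0.0015
[0.53089141 0.18369416 0.10231996] [ 1.8 -0.3  5.8]
```

The force rose to 6 N along the peg at s ≈ -1.5 mm, the same as the hanging yellow cup, so the floor is on the tip. I'll slide about 2.5 mm so the upper wall touches the peg, then release gently.

Call:
apply_moves(
  claw=[-1, -1, -1, -1],
  travel=[
    [0.001, 0, -0.0005],
    [0.002, 0, -0.0005],
    [0.003, 0, -0.0005],
    [0.003, 0, -0.0005],
  ],
  turn=[
    [0, 0, 0],
    [0, 0, 0],
    [0, 0, 0],
    [0, 0, 0],
  ],
)

```text
t: 6.77
tcp_pos: [0.5325, 0.1837, 0.1012]
tool_rot: [0.954, -0.018, -0.299, -0.005]
force: [1.2, -0.5, 6.3]
finger_gap: 0.694
gripper_force: 36.1
```

Call:
apply_moves(
  claw=[0.45, 0.5, 0.6, 0.8, 1],
  travel=[
    [0, 0, 0],
    [0, 0, 0],
    [0, 0, 0],
    [0, 0, 0],
    [0, 0, 0],
  ],
  turn=[
    [0, 0, 0],
    [0, 0, 0],
    [0, 0, 0],
    [0, 0, 0],
    [0, 0, 0],
  ],
)

```text
t: 7.18
tcp_pos: [0.5322, 0.1836, 0.1002]
tool_rot: [0.954, -0.018, -0.299, -0.005]
force: [-0.5, 0.6, 0.5]
finger_gap: 0.996
gripper_force: 0.0
```

Call:
apply_moves(
  claw=[1, 1, 1, 1, 1],
  travel=[
    [0, 0, 0],
    [0, 0, 0],
    [0, 0, 0],
    [0, 0, -0.01],
    [0, 0, -0.02],
  ],
  turn=[
    [0, 0, 0],
    [0, 0, 0],
    [0, 0, 0],
    [0, 0, 0],
    [0, 0, 0],
  ],
)

```text
t: 7.6
tcp_pos: [0.5416, 0.1833, 0.114]
tool_rot: [0.954, -0.018, -0.299, -0.005]
force: [0.2, 0.0, 0.4]
finger_gap: 1.002
gripper_force: 0.0
```

```bash
python3 -c "
from cupfit import *
cupfit('red','r4');s=manip.sense();print(s['tcp_pos'],s['force'].round(1))
a=cv2.imread('pics/scener4.png')[140:300,300:500];b=cv2.imread('pics/sider4.png')[90:270,230:390]
cv2.imwrite('pics/r4.png',np.hstack([cv2.resize(a,(450,360)),cv2.resize(b,(320,360))]))"
```

```text
286 centre in tool mm [3.9 0.1 8.2] tilt deg [-1.3  0.7] axis [0.562 0.003 0.827] floor rel tip, peg axes mm [18.7  0.1 -1.3] 0.0013
352 centre in tool mm [6.  1.2 8.4] tilt deg [ 1.3 -0.6] axis [ 0.578 -0.042  0.815] floor rel tip, peg axes mm [21.8 -2.8 -1.5] 0.0017
638 centre in tool mm [ 4.6 -0.2  8.3] tilt deg [-1.1  1.2] axis [0.554 0.    0.833] floor rel tip, peg axes mm [19.1  0.3 -1.4] 0.0016
[0.54374183 0.18336451 0.11509097] [-0.8 -0.3 -0.3]
```

View pics/r4.png

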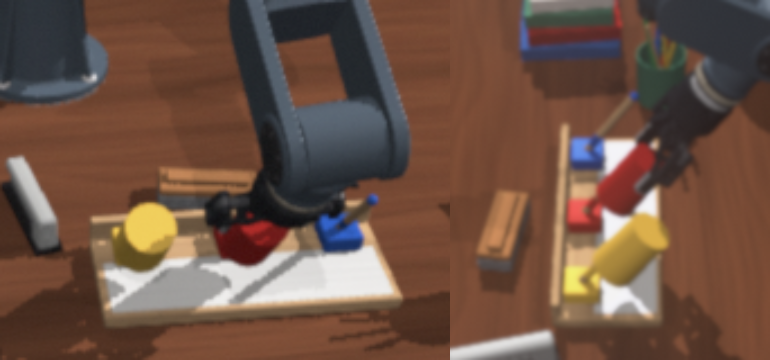

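The picture (red cup near (245,235) in the left half, (625,180) in the right) shows it hanging like the yellow one. The fit matches too (19/0/-1.4 mm), so I'll retreat and fetch blue.

Call:
apply_moves(
  claw=[1, 1, 1, 1, 1],
  travel=[
    [0, 0, -0.02],
    [0, 0, -0.06],
    [0, 0, -0.11],
    [0, 0, -0.16],
    [0, 0, -0.2],
  ],
  turn=[
    [0, 0, 0],
    [0, 0, 0],
    [0, 0, 0],
    [0, 0, 0],
    [0, 0, 0],
  ],
)

```text
t: 8.12
tcp_pos: [0.6345, 0.18, 0.2482]
tool_rot: [0.955, -0.018, -0.297, -0.005]
force: [-0.1, 0.5, 0.1]
finger_gap: 1.002
gripper_force: 0.0
```

```bash
python3 -c "
from h import *
to([.5276,-.2108,.2],down())"
```

```text
t 8.12 travel [-0.0607  0.493   0.1153] turn [-0.0034  0.1919 -0.0115] rows 9.8 4.8
```

Call:
apply_moves(
  claw=[1, 1, 1, 1, 1],
  travel=[
    [-0.006, 0.05, 0.01],
    [-0.012, 0.1, 0.02],
    [-0.018, 0.15, 0.032],
    [-0.024, 0.2, 0.045],
    [-0.03, 0.25, 0.056],
  ],
  turn=[
    [0, 0.02, -0.001],
    [-0.001, 0.05, -0.003],
    [-0.001, 0.08, -0.005],
    [-0.002, 0.11, -0.007],
    [-0.003, 0.14, -0.009],
  ],
)

```text
t: 8.53
tcp_pos: [0.5798, -0.0197, 0.2228]
tool_rot: [0.997, -0.003, -0.08, -0.0]
force: [0.8, -0.8, -0.5]
finger_gap: 1.003
gripper_force: 0.0
```

```bash
python3 -c "
from h import *
to([.5276,-.2108,.2],down())"
```

```text
t 8.53 travel [-0.0584  0.2393  0.0384] turn [-0.0001  0.0511 -0.002 ] rows 4.8 1.3
```

Call:
apply_moves(
  claw=[1, 1, 1, 1, 1],
  travel=[
    [-0.012, 0.048, 0.008],
    [-0.024, 0.096, 0.016],
    [-0.036, 0.144, 0.024],
    [-0.048, 0.192, 0.03],
    [-0.057, 0.23, 0.037],
  ],
  turn=[
    [0, 0.02, -0.001],
    [0, 0.04, -0.002],
    [0, 0.051, -0.002],
    [0, 0.051, -0.002],
    [0, 0.051, -0.002],
  ],
)

```text
t: 8.95
tcp_pos: [0.5275, -0.2044, 0.2013]
tool_rot: [1.0, -0.001, -0.003, -0.0]
force: [-0.2, 1.0, -0.5]
finger_gap: 1.001
gripper_force: 0.0
```

Call:
apply_moves(
  claw=[1, 1, 1],
  travel=[
    [0, 0, 0],
    [0, 0, 0],
    [0, 0, 0],
  ],
  turn=[
    [0, 0, 0],
    [0, 0, 0],
    [0, 0, 0],
  ],
)

```text
t: 9.2
tcp_pos: [0.5289, -0.2015, 0.2006]
tool_rot: [1.0, -0.001, -0.003, -0.001]
force: [-0.2, 0.0, -0.3]
finger_gap: 1.0
gripper_force: 0.0
```

```bash
python3 -c "
from h import *
to([.5276,-.2108,.0395],down())
s=manip.sense();print(s['tcp_pos'],s['qd'].round(2))"
```

```text
t 9.2 travel [-0.0004  0.0121  0.2014] turn [-0.0007  0.002  -0.0006] rows 3.9 0.1
[ 0.52890683 -0.20146071  0.20062633] [ 0.03 -0.    0.   -0.   -0.   -0.  ]
```

Call:
apply_moves(
  claw=[1, 1, 1, 1, 1],
  travel=[
    [0, 0.012, 0.04],
    [0, 0.012, 0.085],
    [0, 0.012, 0.13],
    [0, 0.012, 0.175],
    [0, 0.012, 0.2],
  ],
  turn=[
    [0, 0.002, 0],
    [0, 0.002, 0],
    [0, 0.002, 0],
    [0, 0.002, 0],
    [0, 0.002, 0],
  ],
)

```text
t: 9.62
tcp_pos: [0.5268, -0.2081, 0.0373]
tool_rot: [1.0, 0.001, -0.002, -0.002]
force: [-0.7, -0.6, 0.3]
finger_gap: 0.999
gripper_force: 0.0
```

Call:
apply_moves(
  claw=[1, 1, -1, -1, -1],
  travel=[
    [0, 0, 0],
    [0, 0, 0],
    [0, 0, 0],
    [0, 0, 0],
    [0, 0, 0],
  ],
  turn=[
    [0, 0, 0],
    [0, 0, 0],
    [0, 0, 0],
    [0, 0, 0],
    [0, 0, 0],
  ],
  newtons=30,
)

```text
t: 10.03
tcp_pos: [0.5295, -0.2114, 0.0429]
tool_rot: [1.0, -0.0, 0.002, 0.0]
force: [1.1, 0.7, 3.4]
finger_gap: 0.716
gripper_force: 32.3
```

Call:
apply_moves(
  claw=[-1, -1, -1],
  travel=[
    [0, 0, 0],
    [0, 0, 0],
    [0, 0, 0],
  ],
  turn=[
    [0, 0, 0],
    [0, 0, 0],
    [0, 0, 0],
  ],
)

```text
t: 10.28
tcp_pos: [0.5295, -0.2114, 0.0429]
tool_rot: [1.0, -0.001, 0.002, 0.0]
force: [-0.2, 2.6, 6.1]
finger_gap: 0.714
gripper_force: 32.7
```

Call:
apply_moves(
  claw=[-1, -1, -1, -1, -1],
  travel=[
    [0, 0, -0.02],
    [0, 0, -0.06],
    [0, 0, -0.11],
    [0, 0, -0.16],
    [0, 0, -0.21],
  ],
  turn=[
    [0, 0, 0],
    [0, 0, 0],
    [0, 0, 0],
    [0, 0, 0],
    [0, 0, 0],
  ],
)

```text
t: 10.7
tcp_pos: [0.5275, -0.2111, 0.211]
tool_rot: [1.0, -0.001, 0.0, -0.001]
force: [1.7, -0.1, -0.9]
finger_gap: 0.714
gripper_force: 33.5
```

Call:
apply_moves(
  claw=[-1, -1, -1, -1, -1],
  travel=[
    [0.005, -0.02, -0.045],
    [0.012, -0.06, -0.065],
    [0.022, -0.11, -0.08],
    [0.032, -0.16, -0.09],
    [0.042, -0.21, -0.095],
  ],
  turn=[
    [0, 0, 0],
    [0, -0.01, 0],
    [0, -0.03, 0.002],
    [0.001, -0.05, 0.003],
    [0.001, -0.07, 0.004],
  ],
)

```text
t: 11.12
tcp_pos: [0.5623, -0.0426, 0.2882]
tool_rot: [0.994, -0.008, -0.108, -0.001]
force: [1.3, -0.4, -1.1]
finger_gap: 0.716
gripper_force: 33.5
```

```bash
python3 -c "
from h import *
s=manip.sense();print(s['tcp_pos'],s['q'].round(2),s['qd'].round(2))
print(goal('blue',.18)[0]);to(*goal('blue',.18))"
```

```text
[ 0.56226533 -0.04256494  0.28816997] [-0.25  0.48  1.37 -0.05  1.5   1.35] [ 0.92  0.41 -0.7  -0.03  1.07  0.91]
[0.64373133 0.31022598 0.250106  ]
t 11.12 travel [ 0.103  -0.4425  0.0265] turn [ 0.0026 -0.1254  0.0068] rows 8.7 3.2
```

Call:
apply_moves(
  claw=[-1, -1, -1, -1, -1],
  travel=[
    [0.011, -0.05, 0],
    [0.022, -0.1, 0],
    [0.034, -0.15, 0],
    [0.045, -0.2, 0],
    [0.056, -0.25, 0],
  ],
  turn=[
    [0, -0.02, 0.001],
    [0, -0.04, 0.002],
    [0.001, -0.06, 0.003],
    [0.002, -0.08, 0.004],
    [0.002, -0.1, 0.005],
  ],
)

```text
t: 11.53
tcp_pos: [0.6084, 0.1578, 0.2768]
tool_rot: [0.964, -0.014, -0.264, -0.005]
force: [1.1, -0.7, -0.4]
finger_gap: 0.716
gripper_force: 33.5
```

```bash
python3 -c "
from h import *
to(*goal('blue',.18))"
```

```text
t 11.53 travel [ 0.0502 -0.1917  0.0097] turn [ 0.0006 -0.0243  0.0026] rows 3.8 0.6
```

Call:
apply_moves(
  claw=[-1, -1, -1, -1, -1],
  travel=[
    [0.012, -0.05, 0],
    [0.024, -0.1, 0.003],
    [0.036, -0.15, 0.006],
    [0.048, -0.182, 0.009],
    [0.048, -0.182, 0.009],
  ],
  turn=[
    [0, -0.01, 0.001],
    [0, -0.018, 0.002],
    [0, -0.018, 0.002],
    [0, -0.018, 0.002],
    [0, -0.018, 0.002],
  ],
)

```text
t: 11.95
tcp_pos: [0.641, 0.3067, 0.2476]
tool_rot: [0.957, -0.014, -0.291, -0.005]
force: [-0.5, -0.2, -1.5]
finger_gap: 0.715
gripper_force: 33.5
```

Call:
apply_moves(
  claw=[-1, -1],
  travel=[
    [0, 0, 0],
    [0, 0, 0],
  ],
  turn=[
    [0, 0, 0],
    [0, 0, 0],
  ],
)

```text
t: 12.12
tcp_pos: [0.6419, 0.3, 0.2507]
tool_rot: [0.957, -0.017, -0.291, -0.005]
force: [0.5, -0.5, -0.3]
finger_gap: 0.714
gripper_force: 33.5
```

```bash
python3 -c "
from cupfit import *
cupfit('blue','b1');s=manip.sense();print(s['tcp_pos'],s['q'].round(2),s['qd'].round(2))
to(*goal('blue',.18))"
```

```text
317 centre in tool mm [-2.9 -0.3 -6.8] tilt deg [1.6 0.2] axis [ 0.552 -0.047  0.833] floor rel tip, peg axes mm [ 11.4 -11.1 179.9] 0.001
296 centre in tool mm [ 0.4  1.1 -7.3] tilt deg [-0.   0.8] axis [ 0.544 -0.019  0.839] floor rel tip, peg axes mm [ 14.3 -11.3 180.5] 0.0017
613 centre in tool mm [-1.9 -1.3 -6.9] tilt deg [ 0.4 -0.1] axis [ 0.558 -0.027  0.83 ] floor rel tip, peg axes mm [ 12.7  -9.2 180.1] 0.0015
[0.64238776 0.2989464  0.25149684] [0.22 0.92 0.71 0.16 2.09 1.87] [-0.01 -0.   -0.    0.    0.    0.  ]
t 12.22 travel [ 0.0019 -0.0142  0.0008] turn [ 0.0001 -0.0068  0.    ] rows 0.3 0.2
```

Call:
apply_moves(
  claw=[-1, -1, -1, -1],
  travel=[
    [0.004, -0.012, 0],
    [0.004, -0.012, 0],
    [0.004, -0.012, 0],
    [0.004, -0.012, 0],
  ],
  turn=[
    [0, -0.0065, 0],
    [0, -0.0065, 0],
    [0, -0.0065, 0],
    [0, -0.0065, 0],
  ],
)

```text
t: 12.55
tcp_pos: [0.6452, 0.3088, 0.249]
tool_rot: [0.954, -0.018, -0.301, -0.005]
force: [1.0, 0.5, -0.9]
finger_gap: 0.716
gripper_force: 33.5
```

Call:
apply_moves(
  claw=[-1, -1, -1, -1, -1],
  travel=[
    [0, 0, 0.03],
    [0, 0, 0.06],
    [0, 0, 0.09],
    [0, 0, 0.12],
    [0, 0, 0.12],
  ],
  turn=[
    [0, 0, 0],
    [0, 0, 0],
    [0, 0, 0],
    [0, 0, 0],
    [0, 0, 0],
  ],
)

```text
t: 12.97
tcp_pos: [0.5853, 0.311, 0.1668]
tool_rot: [0.952, -0.017, -0.306, -0.004]
force: [-0.3, -0.8, -2.5]
finger_gap: 0.713
gripper_force: 33.5
```

```bash
python3 -c "
from cupfit import *
cupfit('blue','b2');s=manip.sense();print(s['tcp_pos'],s['q'].round(2),s['force'].round(1))
to(*goal('blue',.01))"
```

```text
204 centre in tool mm [-2.9 -1.1 -7.3] tilt deg [1.  0.2] axis [ 0.578 -0.036  0.816] floor rel tip, peg axes mm [14.4 -0.9 79. ] 0.0011
230 centre in tool mm [ 0.5 -0.  -8.6] tilt deg [1.2 0.5] axis [ 0.574 -0.039  0.818] floor rel tip, peg axes mm [17.6 -2.  80.3] 0.0018
434 centre in tool mm [-1.5 -2.5 -7.9] tilt deg [0.7 0.1] axis [ 0.58  -0.03   0.814] floor rel tip, peg axes mm [15.9  0.8 79.7] 0.0015
[0.5898711  0.31161666 0.1702541 ] [0.25 0.92 0.93 0.17 1.88 1.86] [ 0.1 -0.3  0.2]
t 13.07 travel [-0.002  -0.001   0.0921] turn [0.0005 0.0004 0.0005] rows 1.8 0.0
```

Call:
apply_moves(
  claw=[-1, -1, -1, -1, -1],
  travel=[
    [0.001, 0, 0.025],
    [0.001, 0, 0.05],
    [0.001, 0, 0.075],
    [0.001, 0, 0.087],
    [0.001, 0, 0.087],
  ],
  turn=[
    [0, 0, 0],
    [0, 0, 0],
    [0, 0, 0],
    [0, 0, 0],
    [0, 0, 0],
  ],
)

```text
t: 13.48
tcp_pos: [0.5504, 0.3133, 0.1121]
tool_rot: [0.953, -0.017, -0.302, -0.005]
force: [-0.3, -0.2, -0.9]
finger_gap: 0.715
gripper_force: 33.5
```

Call:
apply_moves(
  claw=[-1, -1, -1, -1, -1],
  travel=[
    [0, 0, 0.003],
    [0, 0, 0.006],
    [0, 0, 0.009],
    [0, 0, 0.011],
    [0, 0, 0.011],
  ],
  turn=[
    [0, 0, 0],
    [0, 0, 0],
    [0, 0, 0],
    [0, 0, 0],
    [0, 0, 0],
  ],
)

```text
t: 13.9
tcp_pos: [0.5459, 0.3136, 0.1054]
tool_rot: [0.954, -0.017, -0.301, -0.006]
force: [0.0, 0.1, -1.5]
finger_gap: 0.716
gripper_force: 33.5
```

```bash
python3 -c "
from cupfit import *
cupfit('blue','b3');s=manip.sense();print(s['tcp_pos'],s['force'].round(1))"
```

```text
169 centre in tool mm [-2.8 -1.3 -6.5] tilt deg [-1.5 -1.5] axis [0.595 0.005 0.804] floor rel tip, peg axes mm [18.   2.   5.3] 0.0012
188 centre in tool mm [-0.1  0.9 -6.6] tilt deg [ 0.4 -0.1] axis [ 0.574 -0.028  0.818] floor rel tip, peg axes mm [19.8 -1.5  5.4] 0.0016
357 centre in tool mm [-2.  -1.9 -6.4] tilt deg [-0.  -0.2] axis [ 0.576 -0.021  0.817] floor rel tip, peg axes mm [17.9  1.6  5.2] 0.0015
[0.5459297  0.31363872 0.10539325] [ 0.3 -0.  -1. ]
```

Call:
apply_moves(
  claw=[-1, -1, -1, -1, -1],
  travel=[
    [-0.001, 0, 0.002],
    [-0.001, 0, 0.004],
    [-0.001, 0, 0.006],
    [-0.001, 0, 0.006],
    [-0.001, 0, 0.006],
  ],
  turn=[
    [0, 0, 0],
    [0, 0, 0],
    [0, 0, 0],
    [0, 0, 0],
    [0, 0, 0],
  ],
)

```text
t: 14.42
tcp_pos: [0.5421, 0.3137, 0.1016]
tool_rot: [0.953, -0.017, -0.301, -0.005]
force: [-0.0, 0.4, -0.8]
finger_gap: 0.714
gripper_force: 33.5
```

Call:
apply_moves(
  claw=[-1, -1, -1],
  travel=[
    [0, 0, 0.001],
    [0, 0, 0.0015],
    [0, 0, 0.0015],
  ],
  turn=[
    [0, 0, 0],
    [0, 0, 0],
    [0, 0, 0],
  ],
)

```text
t: 14.67
tcp_pos: [0.5415, 0.3138, 0.1007]
tool_rot: [0.953, -0.017, -0.301, -0.005]
force: [-0.4, 0.4, 0.1]
finger_gap: 0.712
gripper_force: 33.5
```

Call:
apply_moves(
  claw=[-1, -1, -1],
  travel=[
    [0, 0, 0.001],
    [0, 0, 0.0015],
    [0, 0, 0.0015],
  ],
  turn=[
    [0, 0, 0],
    [0, 0, 0],
    [0, 0, 0],
  ],
)

```text
t: 14.92
tcp_pos: [0.5409, 0.3138, 0.0997]
tool_rot: [0.954, -0.017, -0.301, -0.005]
force: [-0.1, 0.7, -1.0]
finger_gap: 0.712
gripper_force: 33.5
```

Call:
apply_moves(
  claw=[-1, -1, -1],
  travel=[
    [0, 0, 0.001],
    [0, 0, 0.0015],
    [0, 0, 0.0015],
  ],
  turn=[
    [0, 0, 0],
    [0, 0, 0],
    [0, 0, 0],
  ],
)

```text
t: 15.17
tcp_pos: [0.5407, 0.3139, 0.0995]
tool_rot: [0.954, -0.017, -0.3, -0.006]
force: [0.5, 0.0, 2.9]
finger_gap: 0.717
gripper_force: 33.8
```

```bash
python3 -c "
from cupfit import *
cupfit('blue','b4');s=manip.sense();print(s['tcp_pos'],s['force'].round(1))"
```

```text
149 centre in tool mm [-2.8 -1.1 -7.8] tilt deg [-0.2 -0.8] axis [ 0.584 -0.019  0.812] floor rel tip, peg axes mm [16.7  1.  -1.3] 0.0009
195 centre in tool mm [ 0.3  1.9 -7.1] tilt deg [-2.7  1. ] axis [0.559 0.026 0.829] floor rel tip, peg axes mm [18.5 -0.3 -2. ] 0.0017
344 centre in tool mm [-1.9 -1.8 -7.1] tilt deg [-0.1 -0. ] axis [ 0.573 -0.019  0.819] floor rel tip, peg axes mm [17.   1.6 -1.9] 0.0015
[0.54069474 0.31385153 0.09945125] [ 2.1 -0.   3.7]
```

The blue cup is in contact in the same way. I'll slide it 2 mm, release and back off.

Call:
apply_moves(
  claw=[-1, -1, -1, -1],
  travel=[
    [0.001, 0, 0],
    [0.002, 0, 0],
    [0.0025, 0, 0],
    [0.0025, 0, 0],
  ],
  turn=[
    [0, 0, 0],
    [0, 0, 0],
    [0, 0, 0],
    [0, 0, 0],
  ],
)

```text
t: 15.6
tcp_pos: [0.5419, 0.3139, 0.0985]
tool_rot: [0.953, -0.017, -0.301, -0.006]
force: [2.0, -0.3, 5.2]
finger_gap: 0.713
gripper_force: 34.0
```

Call:
apply_moves(
  claw=[0.45, 0.5, 0.6, 0.8, 1],
  travel=[
    [0, 0, 0],
    [0, 0, 0],
    [0, 0, 0],
    [0, 0, 0],
    [0, 0, 0],
  ],
  turn=[
    [0, 0, 0],
    [0, 0, 0],
    [0, 0, 0],
    [0, 0, 0],
    [0, 0, 0],
  ],
)

```text
t: 16.02
tcp_pos: [0.5415, 0.3137, 0.097]
tool_rot: [0.953, -0.017, -0.301, -0.005]
force: [0.5, -0.4, -0.4]
finger_gap: 0.998
gripper_force: 0.0
```

Call:
apply_moves(
  claw=[1, 1, 1, 1, 1],
  travel=[
    [0, 0, 0],
    [0, 0, 0],
    [0, 0, 0],
    [0, 0, -0.01],
    [0, 0, -0.03],
  ],
  turn=[
    [0, 0, 0],
    [0, 0, 0],
    [0, 0, 0],
    [0, 0, 0],
    [0, 0, 0],
  ],
)

```text
t: 16.43
tcp_pos: [0.554, 0.3131, 0.1164]
tool_rot: [0.953, -0.017, -0.303, -0.005]
force: [-0.2, 0.0, 0.1]
finger_gap: 1.004
gripper_force: 0.0
```

Call:
apply_moves(
  claw=[1, 1, 1, 1, 1],
  travel=[
    [0, 0, -0.04],
    [0, 0, -0.09],
    [0, 0, -0.14],
    [0, 0, -0.19],
    [0, 0, -0.2],
  ],
  turn=[
    [0, 0, 0],
    [0, 0, 0],
    [0, 0, 0],
    [0, 0, 0],
    [0, 0, 0],
  ],
)

```text
t: 16.85
tcp_pos: [0.6524, 0.3095, 0.2554]
tool_rot: [0.956, -0.018, -0.294, -0.007]
force: [0.1, 0.7, 0.6]
finger_gap: 0.999
gripper_force: 0.0
```

```bash
python3 -c "
from h import *
s=snap('scene','f1');b=snap('side','f2')
a=cv2.imread('pics/f1.png')[170:370,90:560];c=cv2.imread('pics/f2.png')[60:470,200:440]
cv2.imwrite('pics/f.png',np.hstack([cv2.resize(a,(540,500)),cv2.resize(c,(250,500))]));print(manip.sense()['tcp_pos'],manip.sense()['t'])"
```

```text
[0.6498875  0.30965646 0.25144347] 16.95
```

View pics/f.png

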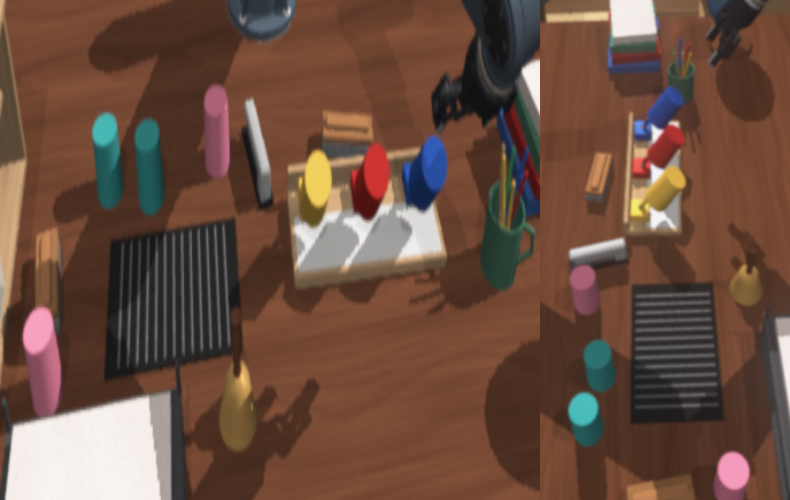

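All three cups hang alike (yellow at (315,187), red at (370,180), blue at (427,173)). The bystanders look undisturbed and the gripper is clear, so I'm handing in.

```bash
python3 -c "
from station import manip
print(manip.sign_off())"
```

```text
the job is handed in; nothing more can be done
None
```

The red and blue cups each hang mouth-down on the peg of their own colour, resting on the tip like the yellow one; nothing else looked moved in the last pictures, and the job was handed in at about 17 s of the 64 s allowed.

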